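# Shut and lock the filter panel of the studio's dust extractor

### The arm

A 6-joint arm with a two-finger parallel gripper is mounted at the origin on the work surface. World frame = base frame: x ahead of the robot, y to its left, z up, the work surface at z = 0. Lengths are in mm, angles in rad, forces in N, time in s.
With the tool pointing down it reaches from about 300 to 750 mm from the base axis. Payload 8.5 kg.
Tool frame: the origin (TCP) lies at the very end of the fingers, on their centre line; the grasp point (between the pads) lies 19 mm behind it; y points along the fingers, x is the direction in which the jaws open and shut, and the axes are right-handed (so a half turn about y gives the same grasp; the last joint's range is limited). The gripper opens to 88 mm and grips with 3 to 60 N. Pads are 18 mm wide; open, the fingers measure 123 mm over their backs; the gripper's body (75 mm by 187 mm) begins 45 mm behind the grasp point.
Start: joints at [1.073, 0.381, 1.297, -0, 1.464, -0.215], TCP at [153.467, 528.137, 238.748] pointing down, gripper open.
Joint ranges: [-3.11, 3.11], [-0.89, 2.33], [0.22, 2.48], [-1.42, 4.56], [0.17, 2.85], [-2.88, 2.88]. Speed limits (rad/s): [2.39, 2.39, 3.14, 3.14, 3.14, 3.14].

### API

Orientations are given as a unit quaternion [w, x, y, z].
In Python, from rig import bot gives the robot as it stands.
- The arm moves only by the tool jog_arm, never from a script. Its argument "targets" is a list of rows, each an object with "claw": the opening, from -1 (shut) to 1 (fully open); "travel": the shift along the tool's x, y, z in cm, a list of three; "rot": the turn, a rotation vector about the tool's x, y, z in rad, a list of three. In form: [{"claw": claw, "travel": [tx, ty, tz], "rot": [rx, ry, rz]}, ...]. A call has 1 to 5 rows; each row is the pose to reach, as a shift and turn from the pose commanded when the call began, along the tool's axes at that moment; what a row does not reach only later rows make up. A row lasts 1/8 s, in which the tool goes at most 62.5 mm and 10.7 degrees, less where a joint would pass 70% of its speed; a pose out of reach is approached as far as the arm can. A call with a gripper value outside its range is refused whole. The fingers move at their own pace and stop on an object; the grip force is fixed at half the most. Time passes only in rows, so rows that repeat a pose let the fingers close. It gives the time, the measured TCP pose, the force and the opening at its end, in the units of the state.
- bot.read_state(): the state, without advancing time (a new reading comes with each control period).
- bot.snapshot(name): name is "side" or "top" or "wrist"; returns a dict with "pixels" (400x640x3 uint8, red, green, blue), "mtx" (3x3 intrinsics, pixels), "k1" (the pictures are not rectified: a ray, as slopes to the right and down, at radius r is drawn at 1 + k1 r^2 times it, then the intrinsics apply), "R" (3x3) and "t" (3): a world point X has camera coordinates R X + t; the wrist camera has in their place "tool_from_camera" (4x4, takes a point from camera to tool coordinates, whose origin is the TCP and whose axes are the tool frame's). Camera axes: x right, y down, z forward; pixel columns grow to the right and rows downward; lengths in mm; the calibration is good to about 2 mm. A picture is of the moment at which its call begins: read the wrist's pose just before it. There is no depth.
- bot.sign_off(): hands the job in, once; it reports no verdict.
The state is a dict: "clock": time; "joint_pos": joint angles; "joint_vel": joint speeds; "joint_efforts": joint torques, N m; "tcp_pos": TCP position; "tool_rot": TCP orientation; "contact_force": force on the tool from outside, world axes, zero at the start; "ft_torque": the same for the moment, N m; "finger_gap": opening from 0.0 (shut) to 1.0 (fully open).
Only numpy, scipy, OpenCV 4.12 (cv2) and the standard library are available. Lean on these libraries where they do the work, as an engineer would, in place of code of your own. Each camera call takes 0.05 s, during which the arm holds its last target.

### The job

The filter panel on top of the studio's dust extractor has been left ajar. Press it fully shut with the fingertips, then set a fingertip in the slot of its black dial and turn the dial a quarter turn clockwise, as far as it goes, so that the panel is locked. Do not swing the panel wide open, do not turn the dial before the panel is shut, and leave the brush pot, the paint bottle and the paint jar where they stand.

Things in the scene. Friction and masses are not known exactly. Their poses are not given: they have to be found in the camera images.
- extractor: Fixed grey steel case, 260 (x) by 300 (y) by 100 mm high, on the table, open at the top under its white panel. Origin: centre of its underside. Its x axis points from the front edge (nearer the robot) to the hinge edge, 130 mm each way; y along the hinge, z up. Turned by up to 0.45 rad; it does not move.
- panel (a joint): Hinge angle (rad) of the white steel panel, 260 by 300 by 12 mm, over the case: 0 = fully shut, grows as its front edge rises; starts at 0.2 to 0.38. The stiff hinge leaves it where it is put; a push of about 3 to 8 N down at the front closes it onto a hard stop. Shut, its upper face is 112 mm above the table.
- panel_hinge (a point): Point on the hinge axis, at its middle: the lower far edge of the panel, 100 mm above the table. The hinge axis runs along the case's y.
- panel_front (a point): A good place to press: on the panel's upper face, mid-width, on the clear strip along the front edge, 236 mm from the hinge axis along the panel and 12 mm above its lower face; 24 mm behind the front edge, 22 mm before the dial's collar. Its x axis lies in the face, towards the hinge; z is the face's normal.
- dial (a joint): Angle (rad) of the dial on the panel: 0 = free (slot along the hinge, at the red marks), 1.571 = locked, at its hard stop (slot front to back, at the green marks). Grows clockwise seen from above; starts at 0 to 0.5, stays where left; friction 0.15 N m (5 N at 30 mm). A pawl below it locks under the case's front lip; turned too early it keeps the panel from shutting.
- dial_center (a point): On the dial's axis, level with its upper face; panel shut: 132 mm above the table, 150 mm from the hinge axis (20 mm frontward of the case's middle). Black disc 104 mm across, 20 mm high; one straight slot right across it, 36 mm wide, 17 mm deep, yellow floor. A fixed collar of equal height, 109 mm inside, 125 mm outside, surrounds it and closes the slot's ends.
- slot_end (a point): On the middle line of the slot, 30 mm from the dial's axis, level with its upper face; turns with the dial, at 0 it lies on the case's +y side. Its y axis runs along the slot, outwards. A fingertip lowered here 10 to 13 mm into the slot and moved clockwise round the dial's axis turns the dial.
- brush_pot: White ceramic pot, 80 mm across and 90 mm high, with three brushes fixed in it up to 190 mm high; loose, beside the case on its +y side. Origin: centre of its underside. Bystander.
- paint_bottle: White plastic paint bottle with blue label and cap, 56 mm across, 150 mm high; loose, beside the case on its -y side. Origin: centre of its underside. Bystander.
- paint_jar: Orange paint jar with white cap, 64 mm across, 70 mm high; loose, beside the case on its -y side. Origin: centre of its underside. Bystander.

How it is judged:
By the outcome, as a careful person would: the job done as asked, in the order asked, and still so for the second after the job is handed in, with the robot touching nothing.
It also fails if it takes over 45 s, if anything falls off the work surface, if the arm or the gripper's body presses on something with over 40 N, if the wrist force passes 120 N, or if a joint passes its speed limit or range.

## Working session

There is one attempt and no reset: what is moved stays moved. The work goes in short steps, Python scripts to look and compute and a tool call to move; the robot and the scene stay as the last step left them, time stands still between calls to the robot, and variables do not carry over. Pictures are saved under pics/ and viewed, and the job is handed in when it is done.

Besides the shell and the picture viewer there is one more tool, called as name(argument=value, ...), one argument or row to a line, values as JSON. jog_arm: Moves the arm, as the interface text tells. Its arguments: {"type":"object","properties":{"targets":{"type":"array","items":{"type":"object","properties":{"claw":{"type":"number"},"travel":{"type":"array","items":{"type":"number"}},"rot":{"type":"array","items":{"type":"number"}}}}}},"required":["targets"]}

```bash
ls; mkdir -p pics
cat > h.py <<'E'
import numpy as np, cv2
from rig import bot
from scipy.spatial.transform import Rotation as Rn
def rot(q): return Rn.from_quat([q[1],q[2],q[3],q[0]]).as_matrix()
def cam(s, st=None):
    K=np.array(s["mtx"]); k1=s["k1"]
    if "R" in s: return K,k1,np.array(s["R"]),np.array(s["t"])
    T=np.array(s["tool_from_camera"]); W=np.eye(4); W[:3,:3]=rot(st["tool_rot"]); W[:3,3]=st["tcp_pos"]
    C=np.linalg.inv(W@T); return K,k1,C[:3,:3],C[:3,3]
def ray(c,p):
    K,k1,R,t=c
    u=cv2.undistortPoints(np.array([[p]],float),K,np.array([k1,0,0,0.]))[0,0]
    d=R.T@np.array([u[0],u[1],1]); return -R.T@t, d/np.linalg.norm(d)
def onz(c,p,z):
    o,d=ray(c,p); return o+d*(z-o[2])/d[2]
def proj(c,X):
    K,k1,R,t=c
    return cv2.projectPoints(np.array(X,float).reshape(-1,1,3),cv2.Rodrigues(R)[0],t,K,np.array([k1,0,0,0.]))[0][:,0]
def tri(c1,p1,c2,p2):
    o1,d1=ray(c1,p1);o2,d2=ray(c2,p2)
    A=np.stack([d1,-d2],1); s=np.linalg.lstsq(A,o2-o1,rcond=None)[0]
    a=o1+s[0]*d1;b=o2+s[1]*d2; return (a+b)/2,np.linalg.norm(a-b)
def save(s,n): cv2.imwrite("pics/"+n,cv2.cvtColor(np.array(s["pixels"]),cv2.COLOR_RGB2BGR))
E
python3 - <<'E'
from h import *
import pickle
st=bot.read_state(); print(st)
D={}
for n in ("top","side","wrist"):
    s=bot.snapshot(n); save(s,n+"0.png"); D[n]=s
    c=cam(s,st); print(n,"campos",-c[2].T@c[3],"fwd",c[2][2], c[1])
pickle.dump((st,D),open("s0.pkl","wb"))
E
```

```text
pics
{'clock': 0.0, 'joint_pos': array([ 1.07270640e+00,  3.81171904e-01,  1.29827429e+00, -5.63645559e-06,
        1.46360351e+00, -2.15315996e-01]), 'joint_vel': array([-0.00017577,  0.00014817, -0.00070624,  0.00025114,  0.00093533,
       -0.00233112]), 'joint_efforts': array([ 4.84104949e-04, -4.37931991e+01, -2.24554539e+01,  7.13467947e-02,
        3.53134959e-02, -1.32265436e-04]), 'tcp_pos': array([153.33065826, 527.89096633, 238.14615032]), 'tool_rot': array([-0.56525272,  0.5656846 ,  0.42408492, -0.42502033]), 'contact_force': array([ 0.08909604, -0.00552369,  0.44283028]), 'ft_torque': array([-0.01996417, -0.01962521, -0.03626668]), 'finger_gap': 0.9993282011056775}
top campos [392.67276706  54.00949572 997.12012986] fwd [ 0.14934087  0.00300933 -0.98878119] -0.003931327556020897
side campos [ 135.53563207 -636.55810287  573.94354483] fwd [ 0.47425189  0.72783799 -0.49531506] -0.07023541844802636
wrist campos [ 71.40648772 551.24517351 384.84080279] fwd [ 0.31220046 -0.09226076 -0.94552569] -0.05527339924995616
```

View pics/top0.png

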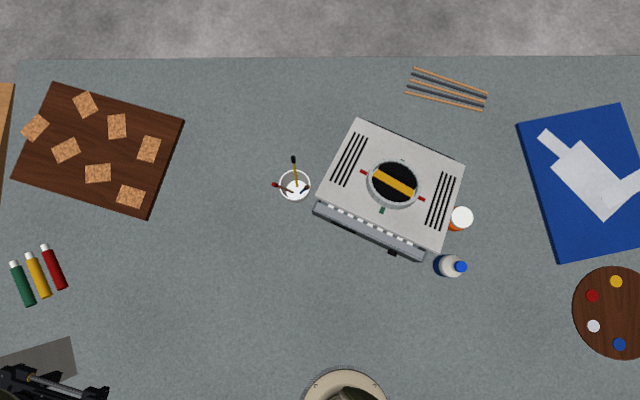

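View pics/side0.png

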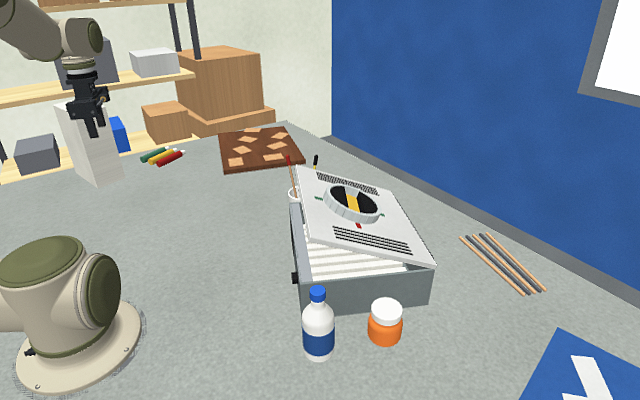

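View pics/wrist0.png

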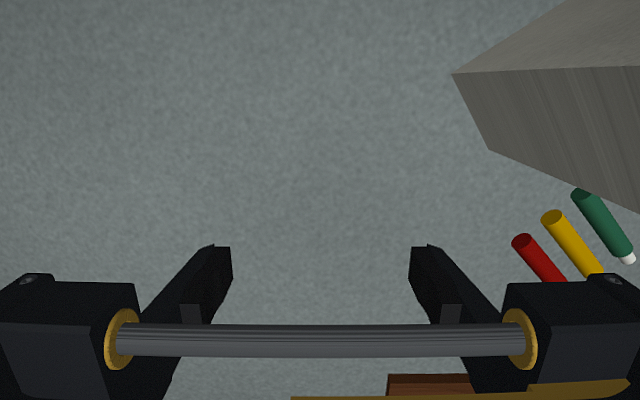

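Run:
```python
import cv2
a=cv2.imread("pics/top0.png")[100:280,260:500]; cv2.imwrite("pics/topz.png",cv2.resize(a,None,fx=3.3,fy=3.3,interpolation=cv2.INTER_CUBIC))
a=cv2.imread("pics/side0.png")[140:370,270:450]; cv2.imwrite("pics/sidez.png",cv2.resize(a,None,fx=2.6,fy=2.6,interpolation=cv2.INTER_CUBIC))
```

```text
(no output)
```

View pics/topz.png

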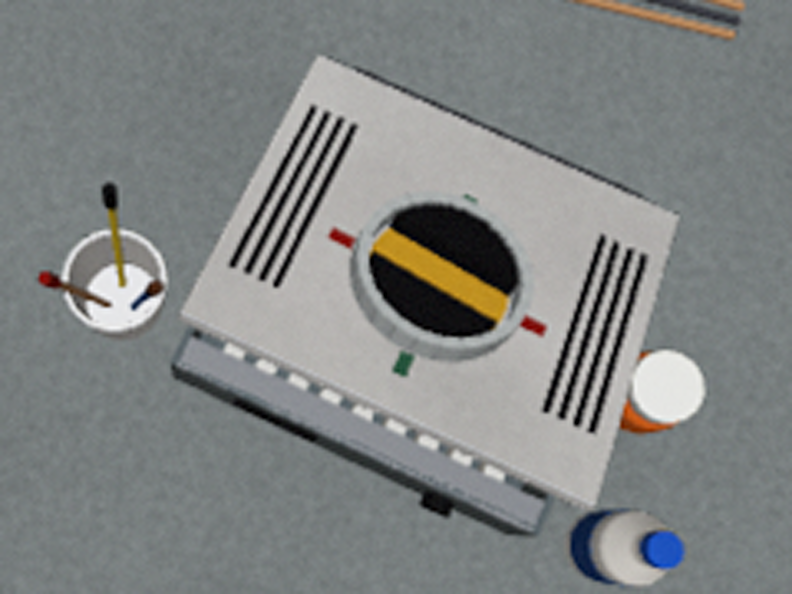

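View pics/sidez.png

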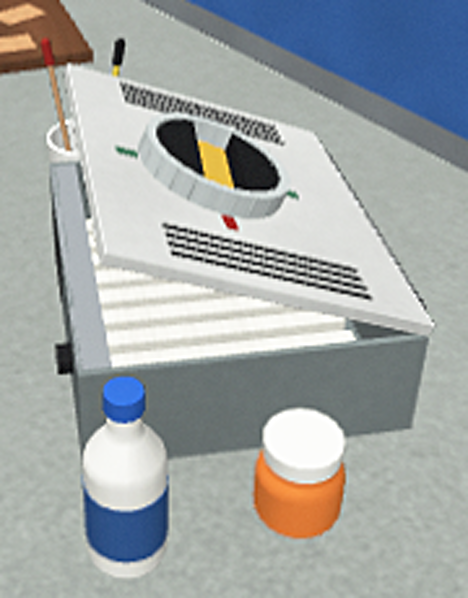

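Run:
```python
from h import *
import pickle
st,D=pickle.load(open("s0.pkl","rb"))
ct=cam(D["top"]);cs=cam(D["side"])
T=[(182,315),(597,506),(318,57),(679,213)]
S=[(68,66),(103,252),(319,133),(433,326)]
P=[]
for a,b in zip(T,S):
    p,e=tri(ct,(260+a[0]/3.3,100+a[1]/3.3),cs,(270+b[0]/2.6,140+b[1]/2.6)); P.append(p); print(p.round(1),round(e,1))
P=np.array(P)
print("w",np.linalg.norm(P[0]-P[1]),np.linalg.norm(P[2]-P[3]),"l",np.linalg.norm(P[0]-P[2]),np.linalg.norm(P[1]-P[3]))
# yaw from case bottom & hinge etc
for i,j in((0,1),(2,3)):
    d=P[i]-P[j]; print("yaw",np.arctan2(-d[0],d[1]))
d=(P[2]+P[3]-P[0]-P[1])/2; print("yaw",np.arctan2(d[1],d[0]),"hinge ang",np.arctan2(-d[2],np.hypot(d[0],d[1])))
# case front top lip at z=100: ends
for q in ((190,338),(552,490),(172,372),(540,532)): print("lip z100",onz(ct,(260+q[0]/3.3,100+q[1]/3.3),100).round(1))
# bystanders
def m(name,q,z,sc,o): print(name,onz(ct,(o[0]+q[0]/sc,o[1]+q[1]/sc),z).round(1))
m("jar cap",(668,387),70,3.3,(260,100)); m("bottle cap",(663,550),150,3.3,(260,100)); m("pot rim",(115,280),90,3.3,(260,100))
for q in ((110,195),(47,279),(155,288)): m("brush",q,190,3.3,(260,100))
```

```text
[530.9  68.9 201.2] 3.5
[ 401.3 -199.2  205.1] 0.1
[750.4 -36.4 108.3] 8.9
[ 620.  -302.8  109.9] 1.6
w 297.857507527694 296.5664112112697 l 260.5964263344431 260.03617212260315
yaw -0.45031277495647826
yaw -0.45541088172238636
yaw -0.4448528511684672 hinge ang 0.3696765769763468
lip z100 [529.2  65.7 100. ]
lip z100 [ 414.4 -200.3  100. ]
lip z100 [503.5  79.3 100. ]
lip z100 [ 383.9 -190.1  100. ]
jar cap [ 493.3 -302.    70. ]
bottle cap [ 371.6 -260.7  150. ]
pot rim [575.9 123.   90. ]
brush [615.3 119.2 190. ]
brush [556.7 161.7 190. ]
brush [550.   88.2 190. ]
```

```bash
cat >> h.py <<'E'
def plan(tgt, xdir):
    """tool-frame shift cm and rotvec to reach tgt, tool down with x along xdir"""
    st=bot.read_state(); R=rot(st["tool_rot"]); p=st["tcp_pos"]
    y=np.array([0,0,-1.]); x=np.array([xdir[0],xdir[1],0.]); x/=np.linalg.norm(x); z=np.cross(x,y)
    G=np.stack([x,y,z],1)
    print("travel",(R.T@(np.array(tgt)-p)/10).round(2),"rot",Rn.from_matrix(R.T@G).as_rotvec().round(3))
H=np.array([680,-168,100.]); yaw=-0.45
U=np.array([np.cos(yaw),np.sin(yaw),0]); V=np.array([-np.sin(yaw),np.cos(yaw),0])
E
python3 - <<'E'
from h import *
st=bot.read_state(); print(rot(st["tool_rot"]).round(3))
for s in (1,-1): plan([486,-74,260],s*V)
for s in (1,-1): plan([486,-74,260],s*U)
E
```

```text
[[ 0.279 -0.001 -0.96 ]
 [ 0.96  -0.001  0.279]
 [-0.001 -1.     0.   ]]
travel [-48.53  -2.13 -48.74] rot [-0.     0.167 -0.001]
travel [-48.53  -2.13 -48.74] rot [-2.000e-03 -2.974e+00  0.000e+00]
travel [-48.53  -2.13 -48.74] rot [ 1.000e-03  1.738e+00 -1.000e-03]
travel [-48.53  -2.13 -48.74] rot [-1.000e-03 -1.404e+00 -1.000e-03]
```

jog_arm(
  targets=[
    {"claw":-1,"travel":[-4,-4,-4],"rot":[0,0,0]},
    {"claw":-1,"travel":[-10,-4.5,-10],"rot":[0,0.05,0]},
    {"claw":-1,"travel":[-14,-4.5,-14],"rot":[0,0.08,0]},
    {"claw":-1,"travel":[-18,-4.5,-18],"rot":[0,0.12,0]},
    {"claw":-1,"travel":[-22,-4.5,-22],"rot":[0,0.167,0]},
  ],
)

```text
clock: 0.78
tcp_pos: [298.7, 262.8, 283.8]
tool_rot: [-0.599, 0.599, 0.376, -0.375]
contact_force: [1.2, 0.1, 0.7]
finger_gap: 0.454
```

Run:
```python
from h import *
st=bot.read_state(); print(st["joint_pos"],st["tcp_pos"])
plan([486,-74,260],V)
```

```text
[ 4.21844688e-01  7.28789781e-02  1.58150914e+00 -4.61609194e-05
  1.48685185e+00 -6.98159019e-01] [298.73933604 262.84808826 283.77007567]
travel [-22.16   2.38 -31.53] rot [ 0.    -0.001  0.   ]
```

jog_arm(
  targets=[
    {"claw":-1,"travel":[-3.5,0,-5],"rot":[0,0,0]},
    {"claw":-1,"travel":[-7,0,-10],"rot":[0,0,0]},
    {"claw":-1,"travel":[-10.5,0,-15],"rot":[0,0,0]},
    {"claw":-1,"travel":[-14,0,-20],"rot":[0,0,0]},
    {"claw":-1,"travel":[-17.5,0,-25],"rot":[0,0,0]},
  ],
)

```text
clock: 1.4
tcp_pos: [447.9, -3.7, 283.7]
tool_rot: [0.599, -0.599, -0.376, 0.376]
contact_force: [1.0, 0.1, -0.0]
finger_gap: 0.006
```

jog_arm(
  targets=[
    {"claw":-1,"travel":[-3,1,-4],"rot":[0,0,0]},
    {"claw":-1,"travel":[-4.6,2,-6.5],"rot":[0,0,0]},
    {"claw":-1,"travel":[-4.6,2.4,-6.5],"rot":[0,0,0]},
    {"claw":-1,"travel":[-4.6,2.4,-6.5],"rot":[0,0,0]},
  ],
)

```text
clock: 1.9
tcp_pos: [485.4, -70.5, 259.6]
tool_rot: [0.599, -0.599, -0.376, 0.376]
contact_force: [-0.0, 0.0, 0.1]
finger_gap: 0.005
```

Run:
```python
from h import *
st=bot.read_state(); print(st["joint_pos"],st["tcp_pos"],st["finger_gap"],st["contact_force"])
plan([486,-74,215],V)
for n in("top","side"): save(bot.snapshot(n),n+"1.png")
```

```text
[-3.86324913e-01  2.60597173e-01  1.41573081e+00  2.35873230e-04
  1.46619894e+00 -1.50776766e+00] [485.35514664 -70.51356447 259.61281707] 0.004892398374619179 [-0.01631607  0.04862963  0.12380651]
travel [-0.29  4.46 -0.21] rot [-0.001  0.001  0.   ]
```

View pics/side1.png

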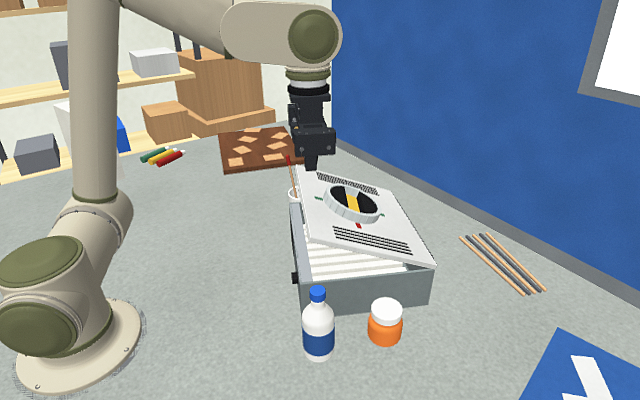

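jog_arm(
  targets=[
    {"claw":-1,"travel":[-0.3,3,-0.2],"rot":[0,0,0]},
    {"claw":-1,"travel":[-0.3,5,-0.2],"rot":[0,0,0]},
    {"claw":-1,"travel":[-0.3,6,-0.2],"rot":[0,0,0]},
    {"claw":-1,"travel":[-0.3,7,0.1],"rot":[0,0,0]},
    {"claw":-1,"travel":[-0.3,8,0.4],"rot":[0,0,0]},
  ],
)

```text
clock: 2.62
tcp_pos: [481.1, -71.9, 180.6]
tool_rot: [-0.598, 0.599, 0.377, -0.376]
contact_force: [-0.9, 1.5, 5.2]
finger_gap: 0.006
```

jog_arm(
  targets=[
    {"claw":-1,"travel":[0,1.3,0.4],"rot":[0,0,0]},
    {"claw":-1,"travel":[0,2.6,0.8],"rot":[0,0,0]},
    {"claw":-1,"travel":[0,3.9,1.1],"rot":[0,0,0]},
    {"claw":-1,"travel":[0,5.0,1.3],"rot":[0,0,0]},
    {"claw":-1,"travel":[0,6.0,1.4],"rot":[0,0,0]},
  ],
)

```text
clock: 3.25
tcp_pos: [469.1, -66.3, 119.9]
tool_rot: [-0.598, 0.6, 0.377, -0.375]
contact_force: [3.9, -0.4, 3.7]
finger_gap: 0.006
```

jog_arm(
  targets=[
    {"claw":-1,"travel":[0,0.4,0],"rot":[0,0,0]},
    {"claw":-1,"travel":[0,0.7,0],"rot":[0,0,0]},
    {"claw":-1,"travel":[0,0.8,0],"rot":[0,0,0]},
  ],
)

```text
clock: 3.62
tcp_pos: [468.3, -66.0, 112.3]
tool_rot: [0.599, -0.599, -0.376, 0.376]
contact_force: [-2.8, 3.7, 18.8]
finger_gap: 0.004
```

jog_arm(
  targets=[
    {"claw":-1,"travel":[0,0.1,0],"rot":[0,0,0]},
    {"claw":-1,"travel":[0,0.1,0],"rot":[0,0,0]},
  ],
)

```text
clock: 3.88
tcp_pos: [468.3, -66.0, 112.3]
tool_rot: [-0.599, 0.599, 0.376, -0.376]
contact_force: [-4.0, 3.5, 21.8]
finger_gap: 0.006
```

jog_arm(
  targets=[
    {"claw":-1,"travel":[0,-2,0],"rot":[0,0,0]},
    {"claw":-1,"travel":[0,-8,0],"rot":[0,0,0]},
    {"claw":-0.1,"travel":[0,-13,2],"rot":[0,0,0]},
    {"claw":-0.1,"travel":[0,-15,8],"rot":[0,0,0]},
    {"claw":-0.1,"travel":[0,-15,13],"rot":[0,0,0]},
  ],
)

```text
clock: 4.5
tcp_pos: [349.5, -9.0, 261.3]
tool_rot: [-0.599, 0.599, 0.376, -0.376]
contact_force: [0.6, 0.3, -0.2]
finger_gap: 0.323
```

Run:
```python
from h import *
import pickle
st=bot.read_state(); print(st["clock"],st["tcp_pos"],st["finger_gap"],st["contact_force"])
D={}
for n in("top","side","wrist"): D[n]=bot.snapshot(n); save(D[n],n+"2.png")
pickle.dump((st,D),open("s2.pkl","wb"))
a=cv2.imread("pics/top2.png")[100:280,260:500]; cv2.imwrite("pics/topz2.png",cv2.resize(a,None,fx=3.3,fy=3.3,interpolation=cv2.INTER_CUBIC))
a=cv2.imread("pics/side2.png")[140:370,270:450]; cv2.imwrite("pics/sidez2.png",cv2.resize(a,None,fx=2.6,fy=2.6,interpolation=cv2.INTER_CUBIC))
```

```text
4.5 [349.47585373  -9.036213   261.29969741] 0.32257452796875646 [ 0.63087397  0.27858459 -0.15099894]
```

View pics/topz2.png

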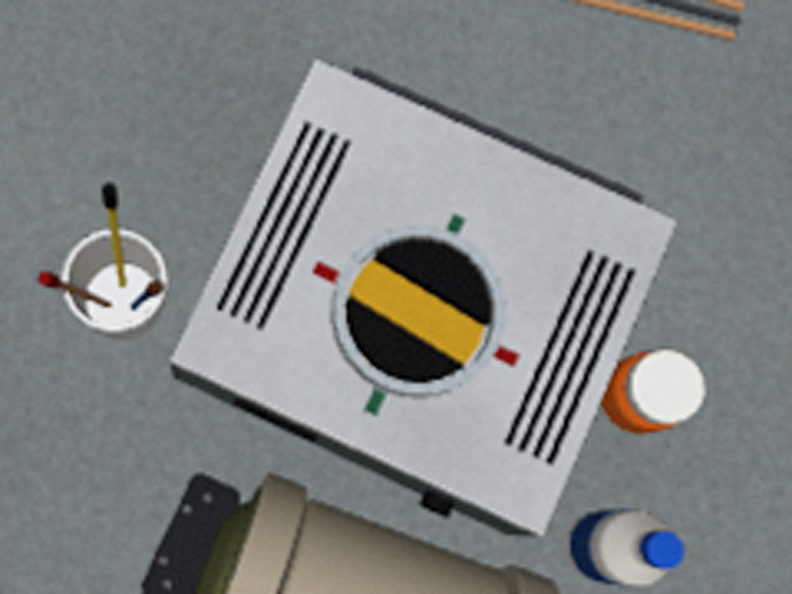

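View pics/sidez2.png

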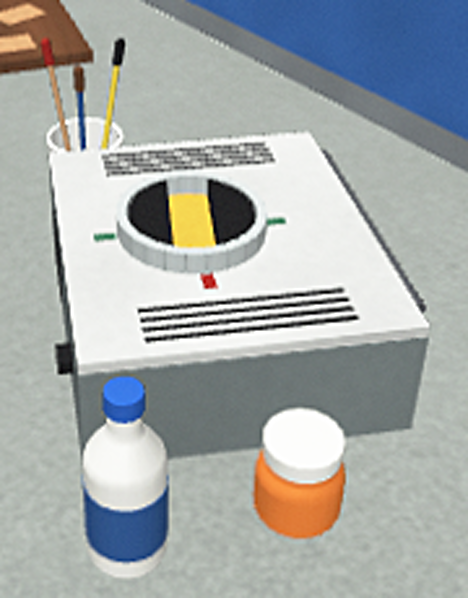

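View pics/wrist2.png

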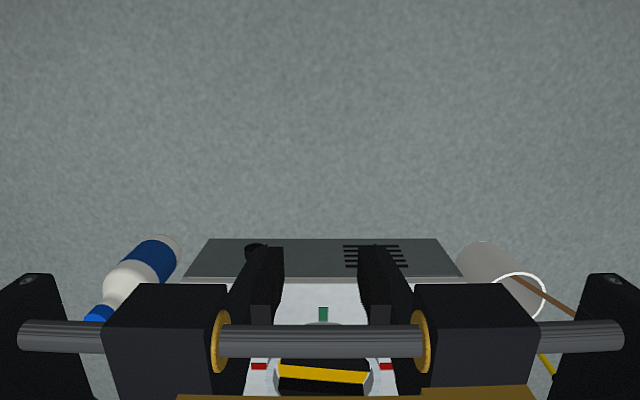

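```bash
cat >> h.py <<'E'
def dial(s):
    c=cam(s); im=np.array(s["pixels"]); hsv=cv2.cvtColor(im,cv2.COLOR_RGB2HSV)
    C0=proj(c,[545,-103,130])[0]; yy,xx=np.mgrid[:400,:640]; near=np.hypot(xx-C0[0],yy-C0[1])<27
    yel=(cv2.inRange(hsv,(15,120,90),(35,255,255))>0)&near
    P=np.array([onz(c,(x,y),115)[:2] for y,x in np.argwhere(yel)])
    m=P.mean(0); w,v=np.linalg.eigh(np.cov(P.T)); d=v[:,1]
    if d@V[:2]<0: d=-d
    ang=np.arctan2(d@U[:2],d@V[:2])  # cw from +y(V) toward +U
    blk=((im.max(2)<45)|yel)&near
    h=cv2.convexHull(np.argwhere(blk)[:,::-1].astype(np.int32))[:,0]
    Q=np.array([onz(c,p,131)[:2] for p in h.astype(float)])
    (cx,cy),r=cv2.minEnclosingCircle(Q.astype(np.float32))
    red=[]
    for lo,hi,n in (((0,120,80),(8,255,255),'red'),((50,60,40),(85,255,255),'green')):
        mm=(cv2.inRange(hsv,lo,hi)>0)&(np.hypot(xx-C0[0],yy-C0[1])<40)
        n_,l,stt,ce=cv2.connectedComponentsWithStats(mm.astype(np.uint8))
        for i in range(1,n_):
            if stt[i,4]>=6: print(n,onz(c,ce[i],112).round(1),stt[i,4])
    print("yellow",m.round(1),"ang",ang,"ext",np.sqrt(w*12),"dial c",cx,cy,"r",r)
E
python3 - <<'E'
from h import *
import pickle
st,D=pickle.load(open("s2.pkl","rb"))
dial(D["top"])
ct=cam(D["top"])
for q in ((172,365),(540,534),(318,60),(677,221)): print("panel corner z112",onz(ct,(260+q[0]/3.3,100+q[1]/3.3),112).round(1))
print("expect dial",H-150*U)
E
```

```text
red [577.6 -34.3 112. ] 21
red [ 513.5 -167.3  112. ] 21
green [ 614.1 -132.8  112. ] 15
green [480.1 -68.7 112. ] 25
yellow [ 547.1 -101.6] ang 0.111735441745854 ext [33.7126107  99.77254087] dial c 545.4186401367188 -99.84748840332031 r 52.454124450683594
panel corner z112 [507.3  78.9 112. ]
panel corner z112 [ 382.6 -186.8  112. ]
panel corner z112 [742.5 -33.5 112. ]
panel corner z112 [ 614.  -300.6  112. ]
expect dial [ 544.93293465 -102.75516988  100.        ]
```

Run:
```python
from h import *
a=0.112
plan([546,-101,180],V*np.cos(a)+U*np.sin(a)); print(bot.read_state()["clock"])
```

```text
travel [  0.24   8.07 -21.7 ] rot [-0.     0.113 -0.   ]
4.65
```

jog_arm(
  targets=[
    {"claw":-0.1,"travel":[0.2,0,-6],"rot":[0,0,0]},
    {"claw":-0.1,"travel":[0.2,1,-12],"rot":[0,0.05,0]},
    {"claw":-0.1,"travel":[0.2,3,-18],"rot":[0,0.113,0]},
    {"claw":-0.1,"travel":[0.2,6,-21.7],"rot":[0,0.113,0]},
    {"claw":-0.1,"travel":[0.2,8,-21.7],"rot":[0,0.113,0]},
  ],
)

```text
clock: 5.28
tcp_pos: [549.3, -103.9, 177.2]
tool_rot: [0.62, -0.618, -0.34, 0.342]
contact_force: [0.9, 0.9, 0.1]
finger_gap: 0.446
```

jog_arm(
  targets=[
    {"claw":-0.1,"travel":[0,1,0],"rot":[0,0,0]},
    {"claw":-0.1,"travel":[0,1,0],"rot":[0,0,0]},
  ],
)

```text
clock: 5.52
tcp_pos: [547.5, -102.3, 170.2]
tool_rot: [0.62, -0.619, -0.341, 0.342]
contact_force: [0.4, -0.3, 0.6]
finger_gap: 0.449
```

Run:
```python
from h import *
a=0.112
plan([546,-101,120.5],V*np.cos(a)+U*np.sin(a)); st=bot.read_state(); print(st["clock"],st["tcp_pos"],st["finger_gap"],st["joint_pos"])
save(bot.snapshot("side"),"side3.png")
a=cv2.imread("pics/side3.png")[60:300,250:470]; cv2.imwrite("pics/sidez3.png",cv2.resize(a,None,fx=2.5,fy=2.5,interpolation=cv2.INTER_CUBIC))
save(bot.snapshot("wrist"),"wrist3.png")
```

```text
travel [0.03 4.97 0.19] rot [-0.001 -0.001 -0.   ]
5.525 [ 547.48441363 -102.29904779  170.17480937] 0.4486484630884362 [-3.97233851e-01  4.51543286e-01  1.39016344e+00 -1.19121318e-04
  1.30139430e+00 -1.40511101e+00]
```

View pics/sidez3.png

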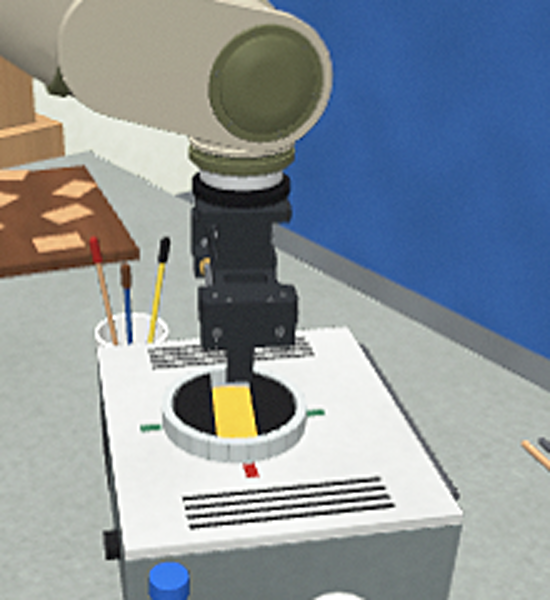

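View pics/wrist3.png

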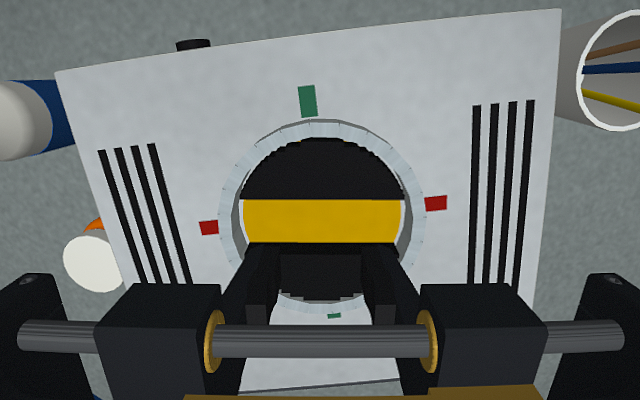

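jog_arm(
  targets=[
    {"claw":-0.1,"travel":[0,2,0.15],"rot":[0,0,0]},
    {"claw":-0.1,"travel":[0,3.5,0.15],"rot":[0,0,0]},
    {"claw":-0.1,"travel":[0,4.3,0.15],"rot":[0,0,0]},
    {"claw":-0.1,"travel":[0,4.9,0.15],"rot":[0,0,0]},
    {"claw":-0.1,"travel":[0,4.9,0.15],"rot":[0,0,0]},
  ],
)

```text
clock: 6.25
tcp_pos: [546.4, -101.5, 121.6]
tool_rot: [0.619, -0.619, -0.341, 0.342]
contact_force: [0.6, 0.3, -0.7]
finger_gap: 0.449
```

Run:
```python
from h import *
a=0.112
plan([546,-101,120.5],V*np.cos(a)+U*np.sin(a)); st=bot.read_state(); print(st["clock"],st["tcp_pos"],st["contact_force"],st["ft_torque"])
```

```text
travel [0.02 0.11 0.06] rot [-0.    -0.001 -0.   ]
6.25 [ 546.3639556  -101.46294846  121.63879957] [ 0.57347953  0.33495112 -0.65945684] [-0.07613845 -0.08306871  0.04568767]
```

jog_arm(
  targets=[
    {"claw":-0.1,"travel":[0,0.1,0],"rot":[0,0.15,0]},
    {"claw":-0.1,"travel":[0,0.1,0],"rot":[0,0.3,0]},
    {"claw":-0.1,"travel":[0,0.1,0],"rot":[0,0.42,0]},
    {"claw":-0.1,"travel":[0,0.1,0],"rot":[0,0.54,0]},
    {"claw":-0.1,"travel":[0,0.1,0],"rot":[0,0.66,0]},
  ],
)

```text
clock: 6.88
tcp_pos: [546.4, -101.4, 121.1]
tool_rot: [-0.697, 0.697, 0.121, -0.121]
contact_force: [-1.1, 1.6, -0.2]
finger_gap: 0.454
```

```bash
cat > r.py <<'E'
from h import *
st=bot.read_state(); R=rot(st["tool_rot"]); x=R[:,0]
print(st["clock"],st["tcp_pos"].round(1),"F",st["contact_force"].round(1),"T",st["ft_torque"].round(2),"ang",np.arctan2(x@U,x@V),"j6",st["joint_pos"][5],st["finger_gap"])
E
python3 r.py
```

```text
6.875 [ 546.4 -101.4  121.1] F [-1.1  1.6 -0.2] T [0.04 0.16 0.22] ang 0.7763275637189736 j6 -0.7409908430999413 0.4537210804352122
```

Turning against about 0.2 N m, as expected. Continue.

jog_arm(
  targets=[
    {"claw":-0.1,"travel":[0,0,0],"rot":[0,0.14,0]},
    {"claw":-0.1,"travel":[0,0,0],"rot":[0,0.28,0]},
    {"claw":-0.1,"travel":[0,0,0],"rot":[0,0.42,0]},
    {"claw":-0.1,"travel":[0,0,0],"rot":[0,0.54,0]},
    {"claw":-0.1,"travel":[0,0,0],"rot":[0,0.66,0]},
  ],
)

```text
clock: 7.5
tcp_pos: [546.4, -101.0, 121.1]
tool_rot: [0.699, -0.698, 0.111, -0.111]
contact_force: [-0.2, 2.6, 0.7]
finger_gap: 0.449
```

```bash
python3 r.py
```

```text
7.5 [ 546.4 -101.   121.1] F [-0.2  2.6  0.7] T [0.35 0.18 0.16] ang 1.4362371157056 j6 -0.08098921546398419 0.44899009313072596
```

jog_arm(
  targets=[
    {"claw":-0.1,"travel":[0,0,0],"rot":[0,0.1,0]},
    {"claw":-0.1,"travel":[0,0,0],"rot":[0,0.2,0]},
    {"claw":-0.1,"travel":[0,0,0],"rot":[0,0.3,0]},
    {"claw":-0.1,"travel":[0,0,0],"rot":[0,0.34,0]},
  ],
)

```text
clock: 8.0
tcp_pos: [546.4, -100.8, 121.1]
tool_rot: [0.67, -0.669, 0.227, -0.227]
contact_force: [0.1, 3.8, 0.3]
finger_gap: 0.448
```

```bash
python3 r.py
```

```text
8.0 [ 546.4 -100.8  121.1] F [0.1 3.8 0.3] T [0.49 0.07 0.13] ang 1.7742487014203712 j6 0.2570329922654221 0.447941154913583
```

jog_arm(
  targets=[
    {"claw":-0.1,"travel":[0,0,0],"rot":[0,0.05,0]},
    {"claw":-0.1,"travel":[0,0,0],"rot":[0,0.1,0]},
    {"claw":-0.1,"travel":[0,0,0],"rot":[0,0.1,0]},
  ],
)

```text
clock: 8.38
tcp_pos: [546.6, -100.9, 121.2]
tool_rot: [-0.658, 0.658, -0.258, 0.258]
contact_force: [2.5, 4.2, 0.6]
finger_gap: 0.452
```

```bash
python3 r.py
```

```text
8.375 [ 546.6 -100.9  121.2] F [2.5 4.2 0.6] T [ 0.69 -0.12  2.8 ] ang 1.8675874403410622 j6 0.3515002978606682 0.4518650808303045
```

Torque jumped to 2.8 N m, so the dial is at its stop. I'll back off inside the slot's slack and lift.

jog_arm(
  targets=[
    {"claw":-0.1,"travel":[0,0,0],"rot":[0,-0.15,0]},
    {"claw":-0.1,"travel":[0,0,0],"rot":[0,-0.26,0]},
    {"claw":-0.1,"travel":[0,0,0],"rot":[0,-0.26,0]},
    {"claw":-0.1,"travel":[0,-2,0],"rot":[0,-0.26,0]},
    {"claw":-0.1,"travel":[0,-5,0],"rot":[0,-0.26,0]},
  ],
)

```text
clock: 9.0
tcp_pos: [546.0, -101.6, 170.9]
tool_rot: [0.686, -0.685, 0.174, -0.173]
contact_force: [0.2, 0.4, 0.6]
finger_gap: 0.452
```

Run:
```python
from h import *
exec(open("r.py").read())
plan([340,0,270],x)
```

```text
9.0 [ 546.  -101.6  170.9] F [0.2 0.4 0.6] T [-0.02  0.1  -0.02] ang 1.6165826063666031 j6 0.09861366894949183 0.4520172875316817
travel [-22.97  -9.88  -0.86] rot [ 0.     0.    -0.002]
```

jog_arm(
  targets=[
    {"claw":-0.1,"travel":[0,-5,0],"rot":[0,0,0]},
    {"claw":-0.1,"travel":[-4,-9,0],"rot":[0,0,0]},
    {"claw":-0.1,"travel":[-10,-9.9,-0.4],"rot":[0,0,0]},
    {"claw":-0.1,"travel":[-16,-9.9,-0.8],"rot":[0,0,0]},
    {"claw":-0.1,"travel":[-22,-9.9,-0.8],"rot":[0,0,0]},
  ],
)

```text
clock: 9.62
tcp_pos: [346.9, -4.0, 269.9]
tool_rot: [0.685, -0.685, 0.173, -0.174]
contact_force: [0.7, 0.3, 0.7]
finger_gap: 0.449
```

Run:
```python
from h import *
exec(open("r.py").read())
s=bot.snapshot("top"); save(s,"top4.png"); dial(s)
save(bot.snapshot("side"),"side4.png")
a=cv2.imread("pics/top4.png")[100:280,260:500]; cv2.imwrite("pics/topz4.png",cv2.resize(a,None,fx=3.3,fy=3.3,interpolation=cv2.INTER_CUBIC))
a=cv2.imread("pics/side4.png")[140:370,270:450]; cv2.imwrite("pics/sidez4.png",cv2.resize(a,None,fx=2.6,fy=2.6,interpolation=cv2.INTER_CUBIC))
```

```text
9.625 [346.9  -4.  269.9] F [0.7 0.3 0.7] T [-0.02  0.1  -0.04] ang 1.6169118247276473 j6 0.13896073242455612 0.44939579173225924
red [577.6 -34.3 112. ] 21
red [ 513.2 -167.6  112. ] 20
green [ 614.5 -132.9  112. ] 16
green [480.1 -68.7 112. ] 25
yellow [ 545.5 -100.8] ang 1.5641033617531757 ext [36.03495231 99.93144581] dial c 544.6569213867188 -100.28348541259766 r 52.465267181396484
```

View pics/topz4.png

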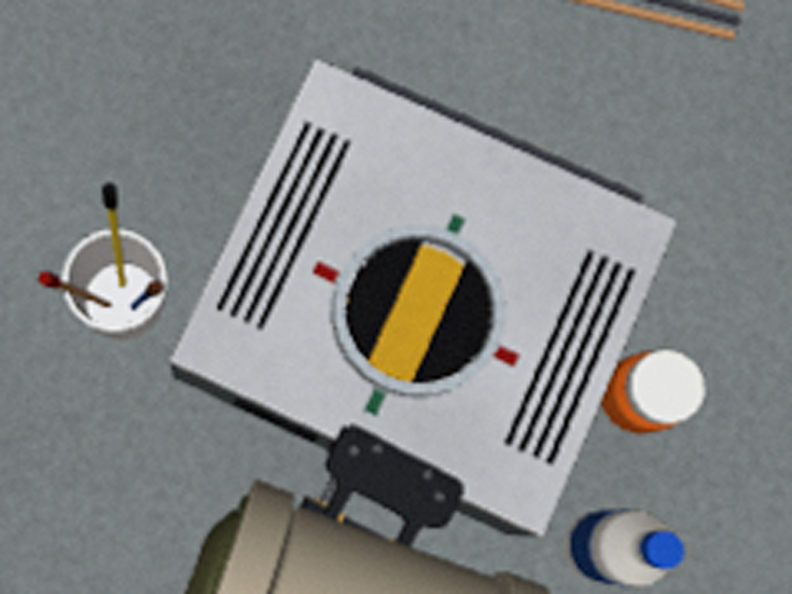

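View pics/sidez4.png

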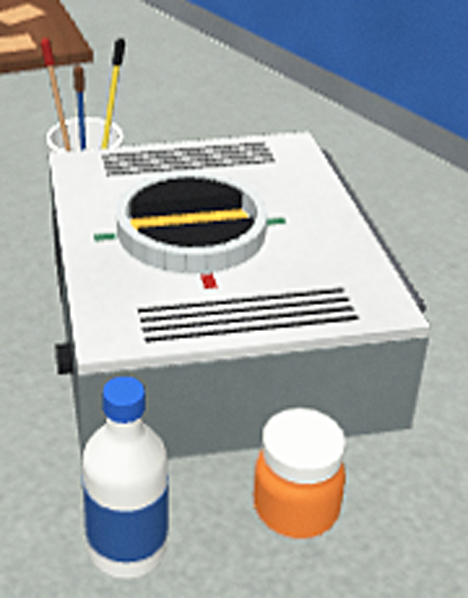

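The slot now points at the green marks (measured 1.564 rad). The panel is shut, nothing else has moved, and the arm is clear, so I'm handing in.

```bash
python3 -c "
from rig import bot
print(bot.sign_off())"
```

```text
the job is handed in; nothing more can be done
None
```

The panel is shut and locked, and I handed the job in at about 9.7 s of the 45 s allowed; the hand-in reports no verdict.

- **Panel:** I pressed it down at the front strip with closed fingertips. It stopped at 112.3 mm (112 mm expected), and the height did not change when the push rose to about 22 N. Both camera views show it closed.
- **Dial:** It started at about 0.11 rad. I set both fingertips in the slot, about 11 mm deep and either side of the axis, and turned clockwise until the torque jumped from about 0.15 to 2.8 N m at the stop. After lifting off, the top camera measured 1.564 rad (1.571 is locked), with the slot in line with the green marks.
- **Bystanders:** The brush pot, bottle and jar look unmoved in the before and after pictures.
- **Arm:** It ended clear of everything, with a wrist force of about 1 N.

No check failed. The separate measurements of the dial's centre differed by up to 2 mm, within the calibration error.

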